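Hold the long bread roll over the plate with the tongs

ROBOT

A 6-joint arm with a two-finger parallel gripper is mounted at the origin on a cart in front of the work surface, level with it; the furniture and walls round the work are solid. World frame = base frame: x ahead of the robot, y to its left, z up, the work surface at z = 0. Lengths are in mm, angles in rad, forces in N, time in s.
With the tool pointing down it reaches from about 375 to 975 mm from the base axis. Payload 3.8 kg.
Tool frame: the origin (TCP) lies at the very end of the fingers, on their centre line; the grasp point (between the pads) lies 19 mm behind it; z points along the fingers, y is the direction in which the jaws open and shut (so a half turn about z gives the same grasp; the last joint's range is limited). The gripper opens to 85 mm and grips with 20 to 120 N. Pads are 22 mm wide; open, the fingers measure 114 mm over their backs; the gripper's body (76 mm by 85 mm) begins 54 mm behind the grasp point. The pads swing forward as they close: fully open they stand 13 mm farther back than shut.
Start: joints at [-1.258, 0.264, 1.604, -0, 1.274, -0.037], TCP at [231.324, -634.119, 231.28] pointing down, gripper open.
Joint ranges: [-2.63, 2.63], [-0.94, 2.18], [0.31, 2.57], [-1.31, 4.45], [0, 2.66], [-2.55, 2.55]. Speed limits (rad/s): [2.57, 2.57, 3.14, 3.14, 3.14, 3.14].

INTERFACE

Orientations are given as a unit quaternion [w, x, y, z].
In Python, from workcell import get_state, vision, order gives the robot as it stands.
- The arm moves only by the tool step_arm, never from a script. Its argument "series" is a list of rows, each an object of numbers: "x", "y", "z": the shift along the tool's x, y, z in mm; "ax", "ay", "az": the turn, a rotation vector about the tool's x, y, z in rad. In form: [{"x": .., "y": .., "z": .., "ax": .., "ay": .., "az": ..}, ...]. A call has 1 to 8 rows; each row is the pose to reach, as a shift and turn from the pose commanded when the call began, along the tool's axes at that moment; what a row does not reach only later rows make up. A row lasts 1/12 s, in which the tool goes at most 41.7 mm and 7.16 degrees, less where a joint would pass 70% of its speed; a pose out of reach is approached as far as the arm can. A call with a gripper value outside its range is refused whole. "gripper" is the opening in per cent of the stroke, from 0 (shut) to 100 (fully open), set as the call begins (left out, the last holds). The fingers move at their own pace and stop on an object; "force" is the grip in N (left out, the last holds). Time passes only in rows, so rows that repeat a pose let the fingers close. It gives the time, the measured TCP pose, the force and the opening at its end, in the units of the state.
- get_state(): the state, without advancing time (a new reading comes with each control period).
- vision.camera(name): name is "scene" or "top" or "wrist"; returns a dict with "frame" (384x512x3 uint8, red, green, blue), "fovy" (degrees; the focal length in pixels is half the picture's height over the tangent of half this angle, whatever the lens; pixels are square), "cx", "cy" (the principal point, pixels), "rvec" (rotation vector, rad) and "tvec" (3), from world to camera coordinates, as OpenCV has them; the wrist camera has in their place "T_tool_cam" (4x4, takes a point from camera to tool coordinates, whose origin is the TCP and whose axes are the flange's). Camera axes: x right, y down, z forward; pixel columns grow to the right and rows downward; lengths in mm; the calibration is good to about 2 mm. The wrist camera is an equidistant fisheye: a pixel r from the principal point sees the ray r / f radians off the axis. A picture is of the moment at which its call begins: read the wrist's pose just before it. There is no depth.
- order.hand_in(): hands the job in, once; it reports no verdict.
The state is a dict: "t": time; "q": joint angles; "joint_velocities": joint speeds; "effort": joint torques, N m; "eef_pos": TCP position; "eef_rot": TCP orientation; "wrist_force": force on the tool from outside, world axes, zero at the start; "wrist_torque": the same for the moment, N m; "width": finger opening in mm.
Only numpy, scipy, OpenCV 4.12 (cv2) and the standard library are available. Lean on these libraries where they do the work, as an engineer would, in place of code of your own. Each camera call takes 0.05 s, during which the arm holds its last target.

TASK

Serve the long bread roll: pick up the kitchen tongs, take the long roll off the wooden board with them, and hold it lifted well clear above the middle of the empty white plate - finish there, still holding the tongs closed on the roll. Touch the roll only with the tongs, and leave the round roll, the plate and the tall glass by the sink where they are.

Things in the scene. Friction and masses are not known exactly. Their poses are not given: they have to be found in the camera images.
- tongs: Sprung kitchen tongs, steel arms with black nylon heads, 225 mm from pivot to tips (0.13 kg), lying on their side on the worktop: they open and shut in the horizontal plane. Origin: on the rear pivot axis, on the underside; z up as they lie. Open, x runs along the midline to the heads, y to the left arm. The frame is fixed to the left arm. Arms 3 to 27 mm above the underside, heads 0 to 30.
- tongs_arm (a joint): Hinge of the tongs' right arm: 0 = sprung fully open (84 mm between the heads), grows as the arms are squeezed, 0.40 rad = heads shut. Squeezed at 110 mm from the pivot, the arms measure 49 mm over their outsides when the heads are 69 mm apart (0.07 rad), 38 mm when 48 mm apart (0.18 rad). The spring pushes with about 3.5 N per arm there at 0, 7.5 N at 0.18 rad.
- tongs_pivot (a point): Pivot axis of the tongs at mid-breadth, 15 mm above the underside. Place to grip the arms: the nearly parallel, ribbed stretch 75 to 145 mm ahead of the pivot, best at 110 mm (near the centre of mass). Open, the arms measure over their outsides 52 mm at 75 mm from the pivot, 57 mm at 110 mm and 62 mm at 145 mm.
- tongs_tip_left (a point): Centre of the inner face of the left head (30 mm long, 30 mm broad), 205 mm from the pivot, 15 mm above the underside.
- tongs_tip_right (a point): The same point of the right head, which is carried by the hinged arm.
- long_roll: Oblong bread roll with three slanting cuts, 88 mm long (its x axis), 48 mm wide at the middle (y), 40 mm high, 0.06 kg, rigid, lying on the board. Origin: centre of its underside. It is widest 18 mm above the underside and tapers toward both ends.
- long_roll_center (a point): Middle of the long roll, 20 mm above its underside.
- round_roll: Round bread roll with a cross cut, 62 mm across, 41 mm high, lying on the board beside the long one, centres about 120 mm apart. Origin: centre of its underside. To be left alone.
- bread_board: Wooden breakfast board, 120 (x) by 230 (y) by 14 mm thick, fixed on the worktop. Origin: centre of its underside.
- plate: White plate, 190 mm across, 19 mm high at the rim, empty and loose on the worktop. Origin: centre of its underside.
- tall_glass: Tall drinking glass, 69 mm across, 152 mm high, standing at the left, by the sink. Origin: centre of its underside. To be left alone.

How it is judged:
By the outcome, as a careful person would: the job done as asked, in the order asked, and still so for the second after the job is handed in, while the arm keeps its last pose, push and grip.
It also fails if it takes over 40 s, if anything falls off the work surface, if the arm or the gripper's body presses on something with over 40 N, if the wrist force passes 120 N, or if a joint passes its speed limit or range.

## Working session

There is one attempt and no reset: what is moved stays moved. The work goes in short steps, Python scripts to look and compute and a tool call to move; the robot and the scene stay as the last step left them, time stands still between calls to the robot, and variables do not carry over. Pictures are saved under pics/ and viewed, and the job is handed in when it is done.

Besides the shell and the picture viewer there is one more tool, called after "Call:" as name([rows], argument=value, ...), one row to a line, values as JSON. step_arm: Moves the arm, as the interface text tells. Its arguments: {"type":"object","properties":{"series":{"type":"array","items":{"type":"object","properties":{"x":{"type":"number"},"y":{"type":"number"},"z":{"type":"number"},"ax":{"type":"number"},"ay":{"type":"number"},"az":{"type":"number"}}}},"gripper":{"type":"number"},"force":{"type":"number"}},"required":["series"]}

```bash
mkdir -p pics; ls; cat > h.py <<'E'
import numpy as np, cv2, json
from workcell import get_state, vision, order
from scipy.spatial.transform import Rotation as R
def cam(name, fn):
    c=vision.camera(name); 
    cv2.imwrite(fn, cv2.cvtColor(c['frame'],cv2.COLOR_RGB2BGR))
    d={k:(np.array(v).tolist()) for k,v in c.items() if k!='frame'}
    json.dump(d,open(fn+'.json','w')); return c
def load(fn): return json.load(open(fn+'.json'))
def K(c):
    f=192/np.tan(np.radians(c['fovy'])/2); return f
def px2w(c,u,v,z):
    f=K(c); Rm=cv2.Rodrigues(np.array(c['rvec'],float))[0]; t=np.array(c['tvec'],float).ravel()
    d=Rm.T@np.array([(u-c['cx'])/f,(v-c['cy'])/f,1]); o=-Rm.T@t
    return o+d*(z-o[2])/d[2]
def w2px(c,p):
    f=K(c); Rm=cv2.Rodrigues(np.array(c['rvec'],float))[0]; q=Rm@np.array(p,float)+np.array(c['tvec'],float).ravel()
    return np.array([c['cx']+f*q[0]/q[2],c['cy']+f*q[1]/q[2]])
E
python3 - <<'E'
from h import *
print(get_state())
for n in ['scene','top','wrist']:
    c=cam(n,f'pics/{n}0.png'); print({k:v for k,v in c.items() if k!='frame'})
    if n!='wrist':
        cv2.imwrite(f'pics/{n}0b.png',cv2.resize(cv2.imread(f'pics/{n}0.png'),(800,600),interpolation=cv2.INTER_CUBIC))
E
```

```text
pics
{'t': 0.0, 'q': array([-1.25785693e+00,  2.64771535e-01,  1.60540157e+00,  5.79187689e-06,
        1.27373028e+00, -3.69165387e-02]), 'joint_velocities': array([ 1.08308469e-03, -2.59772939e-05, -1.49767150e-03, -2.89187451e-04,
       -1.86414929e-03, -1.79452032e-04]), 'effort': array([ 1.50052809e-03, -5.15105867e+01, -3.67315006e+01, -2.31841177e-04,
        1.29543719e-02, -1.53453834e-05]), 'eef_pos': array([ 231.12136313, -633.39396598,  229.93478314]), 'eef_rot': array([-1.14475824e-03,  9.84738569e-01,  1.74036251e-01, -1.56205821e-04]), 'wrist_force': array([ 0.78254071, -0.3197448 ,  0.49862346]), 'wrist_torque': array([-0.02510968, -0.03949799,  0.0444012 ]), 'width': 85.55806467775277}
{'fovy': 56.89867241125497, 'cx': 255.19608673754706, 'cy': 191.94268948919915, 'rvec': array([ 0.87404563, -2.18001754,  1.44540325]), 'tvec': array([470.46723749, 183.18032611, 623.64811475])}
{'fovy': 50.20617171068441, 'cx': 265.2502916394432, 'cy': 194.8925652470505, 'rvec': array([ 2.1436345 , -2.10549318,  0.21632623]), 'tvec': array([  82.71154392,  565.35980887, 1190.38725543])}
{'fovy': 65.70646984690485, 'cx': 254.84964451916287, 'cy': 192.80184008862082, 'T_tool_cam': array([[ 1.15209472e-04, -9.66033607e-01, -2.58416442e-01,
         6.54621778e+01],
       [ 9.99999016e-01,  4.72546556e-04, -1.32068414e-03,
         1.60682101e-01],
       [ 1.39793906e-03, -2.58416035e-01,  9.66032711e-01,
        -1.43818997e+02],
       [ 0.00000000e+00,  0.00000000e+00,  0.00000000e+00,
         1.00000000e+00]])}
```

View pics/scene0b.png

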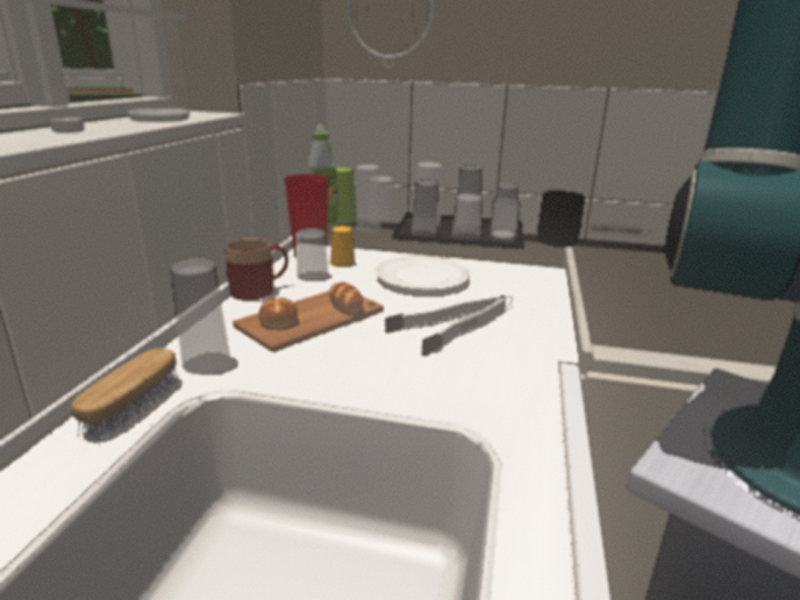

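View pics/top0b.png

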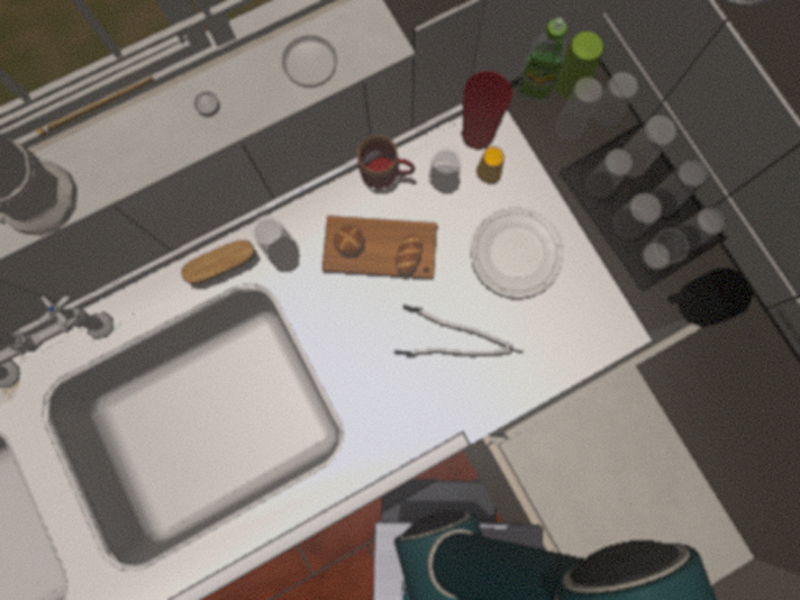

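View pics/wrist0.png

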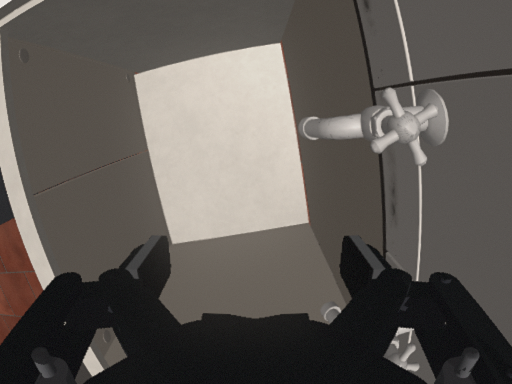

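The top view (800x600 scale) shows the tongs with their pivot at about (513,349) and heads at (408,308) and (400,352). The long roll is at (409,254), the round roll at (349,240), the plate at (517,252) and the tall glass at (275,243). Next I'll enlarge a crop.

```bash
python3 - <<'E'
from h import *
im=cv2.imread('pics/top0.png')
c=im[125:235,195:365]; cv2.imwrite('pics/topcrop.png',cv2.resize(c,None,fx=4.7,fy=4.7,interpolation=cv2.INTER_CUBIC))
c=load('pics/top0.png')
for n,u,v,z in [('piv',513,349,15),('h1',408,308,15),('h2',400,352,15),('roll',409,254,34),('round',349,240,34),('plate',517,252,12),('b1',328,217,14),('b2',437,223,14),('b3',434,279,14),('b4',322,273,14),('glassbase',287,260,0),('cor',650,340,0)]:
    print(n,px2w(c,u*.64,v*.64,z).round(1))
E
```

```text
piv [ 485.3 -104.4   15. ]
h1 [564.1 105.3  15. ]
h2 [475.3 119.5  15. ]
roll [670.8 105.4  34. ]
round [697.5 226.6  34. ]
plate [ 685.6 -115.6   12. ]
b1 [751.8 273.6  14. ]
b2 [743.6  49.   14. ]
b3 [625.   53.8  14. ]
b4 [633.  280.7  14. ]
glassbase [662.5 355.6   0. ]
cor [ 510.5 -383.9    0. ]
```

View pics/topcrop.png

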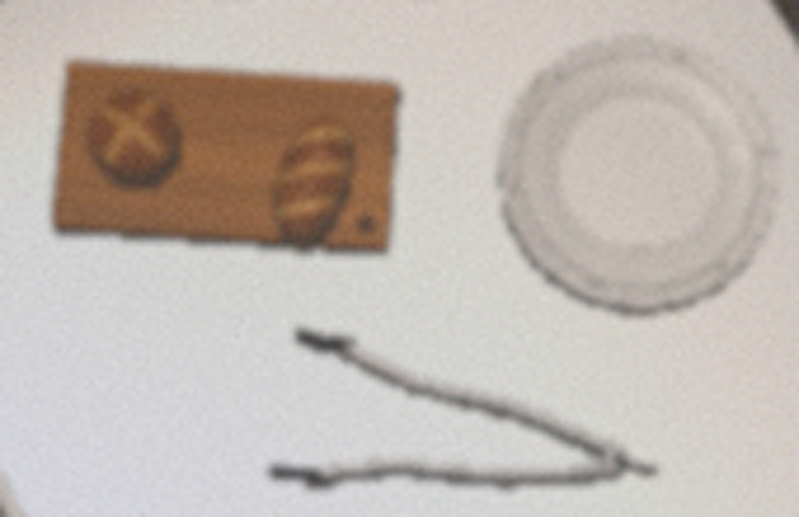

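```bash
python3 - <<'E'
from h import *
c=load('pics/top0.png')
def P(u,v,z): return px2w(c,195+u/4.7-.4,125+v/4.7-.4,z)
d={}
for n,u,v,z in [('piv',617,464,15),('tail',655,470,15),('hL',300,475,15),('hR',325,340,15),('L110',460,474,20),('R110',480,402,20),('rollA',302,238,30),('rollB',332,126,30),('rollw1',274,180,32),('rollw2',354,183,32),('pl',500,175,19),('pr',775,175,19),('pt',640,38,19),('pb',640,312,19)]:
    d[n]=P(u,v,z); print(n,d[n].round(1))
m=(d['hL']+d['hR'])/2; w=m-d['piv']; print(np.hypot(*w[:2]),np.degrees(np.arctan2(w[1],w[0])),np.linalg.norm(d['hL']-d['hR']))
print(np.linalg.norm(d['L110']-d['R110']))
print('plate',(d['pl']+d['pr']+d['pt']+d['pb'])/4, np.linalg.norm(d['pl']-d['pr']))
a=d['rollB']-d['rollA'];print(np.linalg.norm(a),np.degrees(np.arctan2(a[1],a[0])),(d['rollA']+d['rollB'])/2,(d['rollw1']+d['rollw2'])/2)
E
```

```text
piv [485.3 -96.8  15. ]
tail [ 481.8 -121.8   15. ]
hL [474.2 111.9  15. ]
hR [564.8  97.1  15. ]
L110 [476.2   7.1  20. ]
R110 [524.2  -5.9  20. ]
rollA [630.7 113.7  30. ]
rollB [708.6  95.   30. ]
rollw1 [669.7 133.1  32. ]
rollw2 [668.7  79.7  32. ]
pl [679.8 -19.2  19. ]
pr [ 683.6 -205.6   19. ]
pt [ 779.1 -115.4   19. ]
pb [ 587.1 -112.7   19. ]
204.19487443036166 80.35417916353667 91.80147243829603
49.703954562885045
plate [ 682.41304559 -113.21599501   19.        ] 186.4642735911415
80.0911793699378 -13.461742788540613 [669.65260219 104.35737538  30.        ] [669.17681522 106.41692315  32.        ]
```

```bash
cat >> h.py <<'E'
def go(p,yaw):
    s=get_state(); q=s['eef_rot']; Rc=R.from_quat([q[1],q[2],q[3],q[0]])
    Rt=R.from_euler('z',yaw,degrees=True)*R.from_euler('x',180,degrees=True)
    sh=Rc.inv().apply(np.array(p)-s['eef_pos']); rv=(Rc.inv()*Rt).as_rotvec()
    x=Rc.apply([1,0,0]); 
    print('t',round(s['t'],2),'pos',s['eef_pos'].round(1),'yaw',np.degrees(np.arctan2(x[1],x[0])).round(2),'w',round(s['width'],1),'q',s['q'].round(2),'F',s['wrist_force'].round(1))
    print('shift',sh.round(1),'rot',rv.round(4))
def wpx(c,s,u,v,z):
    f=192/np.radians(c['fovy']/2)  # replaced below
    f=K(c); T=np.array(c['T_tool_cam']); q=s['eef_rot']; Rc=R.from_quat([q[1],q[2],q[3],q[0]])
    du,dv=u-c['cx'],v-c['cy']; r=np.hypot(du,dv); th=r/f
    d=np.array([np.sin(th)*du/max(r,1e-9),np.sin(th)*dv/max(r,1e-9),np.cos(th)])
    o=Rc.apply(T[:3,3])+s['eef_pos']; d=Rc.apply(T[:3,:3]@d)
    return o+d*(z-o[2])/d[2]
E
python3 - <<'E'
from h import *
go([503,12,205],80.4)
E
```

```text
t 0.15 pos [ 231.2 -633.6  230.3] yaw 20.04 w 85.4 q [-1.26  0.26  1.61 -0.    1.27 -0.04] F [-0.2 -0.3 -0.6]
shift [ 476.6 -513.3   26.2] rot [-1.5000e-03 -1.0000e-03 -1.0535e+00]
```

Call:
step_arm([
  {"x": 238,"y": -256,"z": 0,"az": -0.5},
  {"x": 238,"y": -256,"z": 0,"az": -0.5},
  {"x": 238,"y": -256,"z": 0,"az": -0.5},
  {"x": 238,"y": -256,"z": 0,"az": -0.5},
  {"x": 238,"y": -256,"z": 0,"az": -0.5},
  {"x": 238,"y": -256,"z": 0,"az": -0.5},
  {"x": 238,"y": -256,"z": 0,"az": -0.5},
  {"x": 238,"y": -256,"z": 0,"az": -0.5},
], gripper=100, force=20)

```text
invalid input
```

```bash
python3 - <<'E'
from h import *
go([503,12,205],80.4)
E
```

```text
t 0.15 pos [ 231.2 -633.6  230.3] yaw 20.04 w 85.4 q [-1.26  0.26  1.61 -0.    1.27 -0.04] F [-0.2 -0.3 -0.6]
shift [ 476.6 -513.3   26.2] rot [-1.5000e-03 -1.0000e-03 -1.0535e+00]
```

Call:
step_arm([
  {"x": 238,"y": -256,"z": 0,"ax": 0,"ay": 0,"az": -0.5},
  {"x": 238,"y": -256,"z": 0,"ax": 0,"ay": 0,"az": -0.5},
  {"x": 238,"y": -256,"z": 0,"ax": 0,"ay": 0,"az": -0.5},
  {"x": 238,"y": -256,"z": 0,"ax": 0,"ay": 0,"az": -0.5},
  {"x": 238,"y": -256,"z": 0,"ax": 0,"ay": 0,"az": -0.5},
  {"x": 238,"y": -256,"z": 0,"ax": 0,"ay": 0,"az": -0.5},
  {"x": 238,"y": -256,"z": 0,"ax": 0,"ay": 0,"az": -0.5},
  {"x": 238,"y": -256,"z": 0,"ax": 0,"ay": 0,"az": -0.5},
], gripper=100, force=20)

```text
t: 0.82
eef_pos: [361.0, -325.0, 231.0]
eef_rot: [-0.0, 0.911, 0.412, 0.0]
wrist_force: [1.0, -0.1, 1.0]
width: 85.7
```

```bash
python3 - <<'E'
from h import *
go([503,12,205],80.4)
E
```

```text
t 0.82 pos [ 361. -325.  231.] yaw 48.66 w 85.7 q [-0.78 -0.1   2.    0.    1.25 -0.06] F [ 1.  -0.1  1. ]
shift [ 346.8 -116.    26.1] rot [-1.00e-04 -2.00e-04 -5.54e-01]
```

Call:
step_arm([
  {"x": 345,"y": -116,"z": 26,"ax": 0,"ay": 0,"az": -0.55},
  {"x": 345,"y": -116,"z": 26,"ax": 0,"ay": 0,"az": -0.55},
  {"x": 345,"y": -116,"z": 26,"ax": 0,"ay": 0,"az": -0.55},
  {"x": 345,"y": -116,"z": 26,"ax": 0,"ay": 0,"az": -0.55},
  {"x": 345,"y": -116,"z": 26,"ax": 0,"ay": 0,"az": -0.55},
  {"x": 345,"y": -116,"z": 26,"ax": 0,"ay": 0,"az": -0.55},
  {"x": 345,"y": -116,"z": 26,"ax": 0,"ay": 0,"az": -0.55},
  {"x": 345,"y": -116,"z": 26,"ax": 0,"ay": 0,"az": -0.55},
])

```text
t: 1.48
eef_pos: [489.5, -18.2, 207.4]
eef_rot: [0.0, 0.765, 0.644, 0.0]
wrist_force: [0.9, -1.0, 0.4]
width: 85.5
```

```bash
python3 - <<'E'
from h import *
go([503,12,205],80.4)
E
```

```text
t 1.48 pos [489.5 -18.2 207.4] yaw 80.21 w 85.5 q [-0.09 -0.07  2.02 -0.    1.2   0.08] F [ 0.9 -1.   0.4]
shift [32.1  8.2  2.4] rot [ 0.0004  0.0001 -0.0033]
```

Call:
step_arm([
  {"x": 28,"y": 8,"z": 2,"ax": 0,"ay": 0,"az": 0},
  {"x": 28,"y": 8,"z": 2,"ax": 0,"ay": 0,"az": 0},
  {"x": 28,"y": 8,"z": 2,"ax": 0,"ay": 0,"az": 0},
  {"x": 28,"y": 8,"z": 2,"ax": 0,"ay": 0,"az": 0},
])

```text
t: 1.82
eef_pos: [501.5, 5.7, 205.2]
eef_rot: [-0.0, 0.765, 0.644, -0.001]
wrist_force: [0.2, 0.1, 0.0]
width: 85.4
```

```bash
python3 - <<'E'
from h import *
go([503,12,205],80.4)
s=get_state(); json.dump({k:np.array(v).tolist() for k,v in s.items()},open('pics/w1.state','w'))
cam('wrist','pics/w1.png')
cv2.imwrite('pics/w1b.png',cv2.resize(cv2.imread('pics/w1.png'),(800,600),interpolation=cv2.INTER_CUBIC))
E
```

```text
t 1.82 pos [501.5   5.7 205.2] yaw 80.25 w 85.4 q [-0.04 -0.05  2.   -0.    1.19  0.13] F [0.2 0.1 0. ]
shift [6.4 0.4 0.2] rot [-0.001   0.0007 -0.0026]
```

View pics/w1b.png

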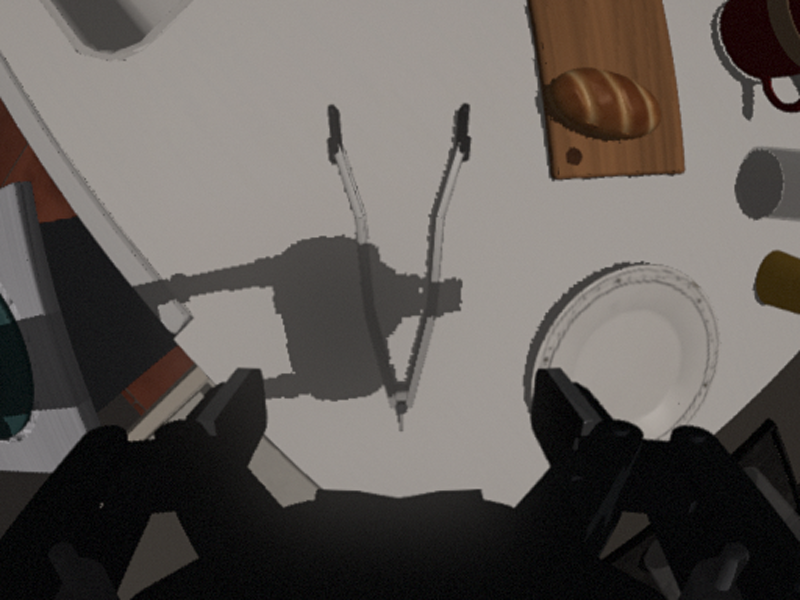

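The wrist view (800x600 scale) has the tongs midline nearly vertical, with the pivot at about (402,398) and heads at (334,133) and (462,130). The roll spans about (548,90) to (660,115), and the plate is at the right.

```bash
python3 - <<'E'
from h import *
im=cv2.imread('pics/w1.png')
a=cv2.resize(im[60:280,190:320],None,fx=2.7,fy=2.7,interpolation=cv2.INTER_CUBIC)
b=cv2.resize(im[30:120,330:450],None,fx=3.7,fy=3.7,interpolation=cv2.INTER_CUBIC)
o=np.zeros((600,800,3),np.uint8); o[:a.shape[0],:a.shape[1]]=a; o[:b.shape[0],355:355+b.shape[1]]=b
print(a.shape,b.shape)
cv2.imwrite('pics/w1c.png',o)
E
```

```text
(594, 351, 3) (333, 444, 3)
```

View pics/w1c.png

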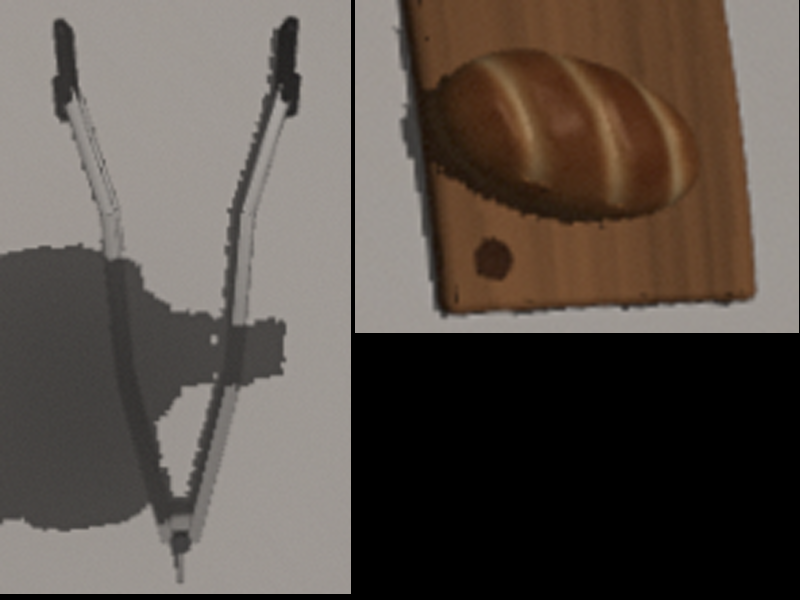

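```bash
python3 - <<'E'
from h import *
c=load('pics/w1.png'); s=json.load(open('pics/w1.state'))
s={k:np.array(v) for k,v in s.items()}
A=lambda u,v,z: wpx(c,s,190+u/2.7-.3,60+v/2.7-.3,z)
B=lambda u,v,z: wpx(c,s,330+(u-355)/3.7-.3,30+v/3.7-.3,z)
d={}
for n,p in dict(piv=A(180,538,27),tl=A(64,22,29),tr=A(290,20,29),l110=A(124,330,26),r110=A(228,330,26),rollN=B(434,112,30),rollF=B(697,165,30),rt=B(530,48,32),rb=B(600,218,32),bc1=B(443,312,14),bc2=B(754,296,14)).items():
    d[n]=p; print(n,p.round(1))
m=(d['tl']+d['tr'])/2-d['piv']; print(np.linalg.norm(m),np.degrees(np.arctan2(m[1],m[0])),np.linalg.norm(d['tl']-d['tr']))
print('110pt',d['piv']+m/np.linalg.norm(m)*110)
print('l110-r110 w',np.linalg.norm(d['l110']-d['r110']))
a=d['rollF']-d['rollN'];print(np.linalg.norm(a),np.degrees(np.arctan2(a[1],a[0])),(d['rollF']+d['rollN'])/2)
print(np.linalg.norm(d['bc1']-d['bc2']))
# plate rim
P=[wpx(c,s,u*.64,v*.64,19) for u,v in [(718,335),(634,262),(545,330),(700,272)]]
pts=np.array(P)[:,:2]; M=np.c_[2*pts,np.ones(len(pts))]; x=np.linalg.lstsq(M,(pts**2).sum(1),rcond=None)[0]; print('plate',x[:2],np.sqrt(x[2]+x[0]**2+x[1]**2))
E
```

```text
piv [485.6 -96.7  27. ]
tl [477.8 129.2  29. ]
tr [565.8 114.9  29. ]
l110 [478.8   1.2  26. ]
r110 [521.2  -6.1  26. ]
rollN [627.  116.5  30. ]
rollF [716.4  95.2  30. ]
rt [661.6 134.4  32. ]
rb [676.  80.  32.]
bc1 [625.4  55.5  14. ]
bc2 [744.2  50.4  14. ]
221.72390991047146 80.62035950036498 89.14702301673695
110pt [503.56113618  11.80321639  27.99222497]
l110-r110 w 42.96079853392005
91.89397527650355 -13.390264996687929 [671.71993381 105.86525019  30.        ]
118.92186162226263
plate [ 686.76430385 -103.45675836] 91.16656760500099
```

```bash
python3 - <<'E'
from h import *
c=load('pics/w1.png'); T=np.linalg.inv(np.array(c['T_tool_cam'])); f=K(c)
for z in (0,-6,-13,-20):
  for x in (11,-11):
    for y in (-43,43):
      p=T@np.array([x,y,z,1]); r=np.hypot(p[0],p[1]); th=np.arctan2(r,p[2]); print(z,x,y,((np.array([c['cx'],c['cy']])+f*th*p[:2]/r)/.64).round(0))
go([503.5,11.8,40],80.5)
E
```

```text
0 11 -43 [271. 347.]
0 11 43 [525. 347.]
0 -11 -43 [277. 404.]
0 -11 43 [519. 404.]
-6 11 -43 [266. 353.]
-6 11 43 [529. 353.]
-6 -11 -43 [273. 412.]
-6 -11 43 [523. 412.]
-13 11 -43 [260. 361.]
-13 11 43 [535. 361.]
-13 -11 -43 [268. 422.]
-13 -11 43 [528. 422.]
-20 11 -43 [254. 370.]
-20 11 43 [541. 370.]
-20 -11 -43 [262. 433.]
-20 -11 43 [533. 433.]
t 1.87 pos [501.5   5.2 205.3] yaw 80.18 w 85.5 q [-0.04 -0.05  2.   -0.    1.19  0.13] F [ 0.5 -0.4  0.3]
shift [  7.    1.  165.3] rot [-0.0007  0.0006 -0.0056]
```

Call:
step_arm([
  {"x": 7,"y": 1,"z": 40,"ax": 0,"ay": 0,"az": -0.005},
  {"x": 7,"y": 1,"z": 80,"ax": 0,"ay": 0,"az": -0.005},
  {"x": 7,"y": 1,"z": 120,"ax": 0,"ay": 0,"az": -0.005},
  {"x": 7,"y": 1,"z": 145,"ax": 0,"ay": 0,"az": -0.005},
  {"x": 7,"y": 1,"z": 160,"ax": 0,"ay": 0,"az": -0.005},
  {"x": 7,"y": 1,"z": 165,"ax": 0,"ay": 0,"az": -0.005},
  {"x": 7,"y": 1,"z": 165,"ax": 0,"ay": 0,"az": -0.005},
  {"x": 7,"y": 1,"z": 165,"ax": 0,"ay": 0,"az": -0.005},
])

```text
t: 2.53
eef_pos: [504.8, 11.7, 41.4]
eef_rot: [0.0, 0.764, 0.645, 0.0]
wrist_force: [-0.4, -0.5, 0.6]
width: 85.5
```

```bash
python3 - <<'E'
from h import *
go([503.5,11.8,1],80.5)
cam('wrist','pics/w2.png')
cv2.imwrite('pics/w2b.png',cv2.resize(cv2.imread('pics/w2.png'),(800,600),interpolation=cv2.INTER_CUBIC))
E
```

```text
t 2.53 pos [504.8  11.7  41.4] yaw 80.4 w 85.5 q [-0.03  0.15  2.13 -0.    0.86  0.14] F [-0.4 -0.5  0.6]
shift [-0.1 -1.3 40.4] rot [ 0.0012 -0.0001 -0.0017]
```

View pics/w2b.png

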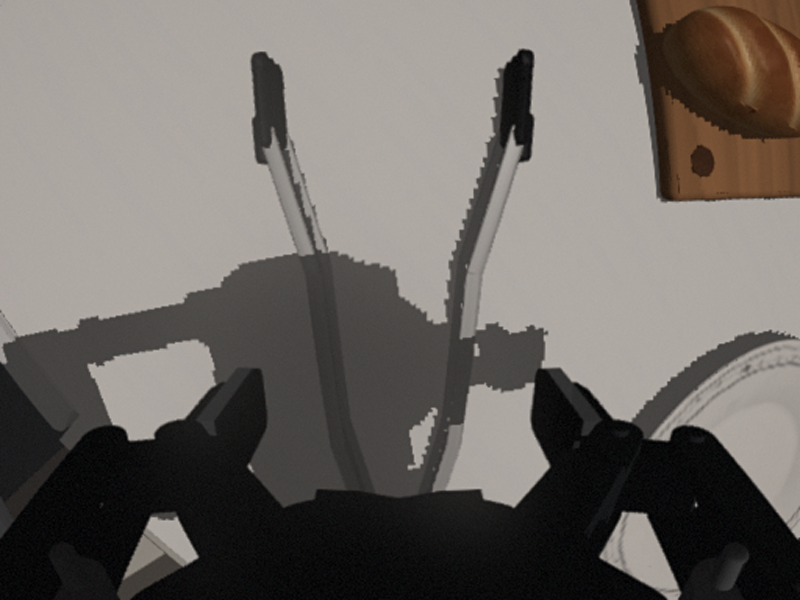

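The fingers straddle the arms and are centred within a couple of mm (heads at x=267 and 519, fingers at 262 and 536). I'll descend and squeeze to about 48 mm.

Call:
step_arm([
  {"x": 0,"y": -1.3,"z": 15,"ax": 0,"ay": 0,"az": -0.002},
  {"x": 0,"y": -1.3,"z": 28,"ax": 0,"ay": 0,"az": -0.002},
  {"x": 0,"y": -1.3,"z": 36,"ax": 0,"ay": 0,"az": -0.002},
  {"x": 0,"y": -1.3,"z": 40,"ax": 0,"ay": 0,"az": -0.002},
  {"x": 0,"y": -1.3,"z": 40,"ax": 0,"ay": 0,"az": -0.002},
  {"x": 0,"y": -1.3,"z": 40,"ax": 0,"ay": 0,"az": -0.002},
])

```text
t: 3.08
eef_pos: [503.5, 12.8, 1.2]
eef_rot: [0.0, 0.763, 0.647, 0.0]
wrist_force: [-0.2, 0.5, -0.7]
width: 85.6
```

Call:
step_arm([
  {"x": 0,"y": 0,"z": 0,"ax": 0,"ay": 0,"az": 0},
  {"x": 0,"y": 0,"z": 0,"ax": 0,"ay": 0,"az": 0},
  {"x": 0,"y": 0,"z": 0,"ax": 0,"ay": 0,"az": 0},
  {"x": 0,"y": 0,"z": 0,"ax": 0,"ay": 0,"az": 0},
  {"x": 0,"y": 0,"z": 0,"ax": 0,"ay": 0,"az": 0},
  {"x": 0,"y": 0,"z": 0,"ax": 0,"ay": 0,"az": 0},
  {"x": 0,"y": 0,"z": 0,"ax": 0,"ay": 0,"az": 0},
  {"x": 0,"y": 0,"z": 0,"ax": 0,"ay": 0,"az": 0},
], gripper=57, force=40)

```text
t: 3.75
eef_pos: [504.3, 13.0, 2.3]
eef_rot: [0.001, 0.762, 0.647, 0.001]
wrist_force: [-1.5, 0.3, 9.5]
width: 49.1
```

```bash
python3 - <<'E'
from h import *
go([503.5,11.8,1],80.5)
cam('wrist','pics/w3.png')
cv2.imwrite('pics/w3b.png',cv2.resize(cv2.imread('pics/w3.png'),(800,600),interpolation=cv2.INTER_CUBIC))
E
```

```text
t 3.75 pos [504.3  13.    2.3] yaw 80.64 w 49.1 q [-0.02  0.21  2.15  0.    0.78  0.14] F [-1.5  0.3  9.5]
shift [-1.3 -0.6  1.3] rot [ 0.0024 -0.0004  0.0024]
```

View pics/w3b.png

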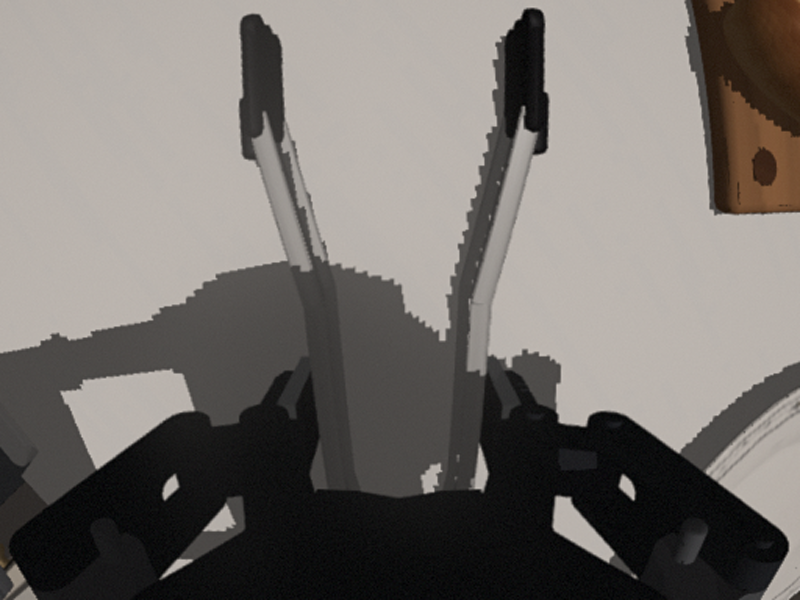

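The pads sit on both ribbed arms and the width is 49.1 mm. There is 9.5 N upward, which is a light fingertip touch on the worktop. I'll lift gently.

Call:
step_arm([
  {"x": 0,"y": 0,"z": -3,"ax": 0,"ay": 0,"az": 0},
  {"x": 0,"y": 0,"z": -8,"ax": 0,"ay": 0,"az": 0},
  {"x": 0,"y": 0,"z": -15,"ax": 0,"ay": 0,"az": 0},
  {"x": 0,"y": 0,"z": -24,"ax": 0,"ay": 0,"az": 0},
  {"x": 0,"y": 0,"z": -34,"ax": 0,"ay": 0,"az": 0},
  {"x": 0,"y": 0,"z": -44,"ax": 0,"ay": 0,"az": 0},
  {"x": 0,"y": 0,"z": -52,"ax": 0,"ay": 0,"az": 0},
  {"x": 0,"y": 0,"z": -54,"ax": 0,"ay": 0,"az": 0},
])

```text
t: 4.47
eef_pos: [504.5, 12.8, 56.9]
eef_rot: [0.001, 0.763, 0.647, 0.001]
wrist_force: [0.9, 0.2, -1.7]
width: 48.8
```

```bash
python3 - <<'E'
from h import *
go([503.5,11.8,1],80.5)
cam('wrist','pics/w4.png'); cam('scene','pics/s4.png')
a=cv2.resize(cv2.imread('pics/w4.png'),(400,300),interpolation=cv2.INTER_AREA)
b=cv2.resize(cv2.imread('pics/s4.png')[110:290,190:430],(800,600),interpolation=cv2.INTER_CUBIC)
b[:225,:300]=cv2.resize(a,(300,225))
cv2.imwrite('pics/w4b.png',b)
E
```

```text
t 4.47 pos [504.5  12.8  56.9] yaw 80.6 w 48.8 q [-0.02  0.12  2.13 -0.    0.89  0.14] F [ 0.9  0.2 -1.7]
shift [-1.2 -1.  55.9] rot [ 0.0037 -0.0005  0.0018]
```

View pics/w4b.png

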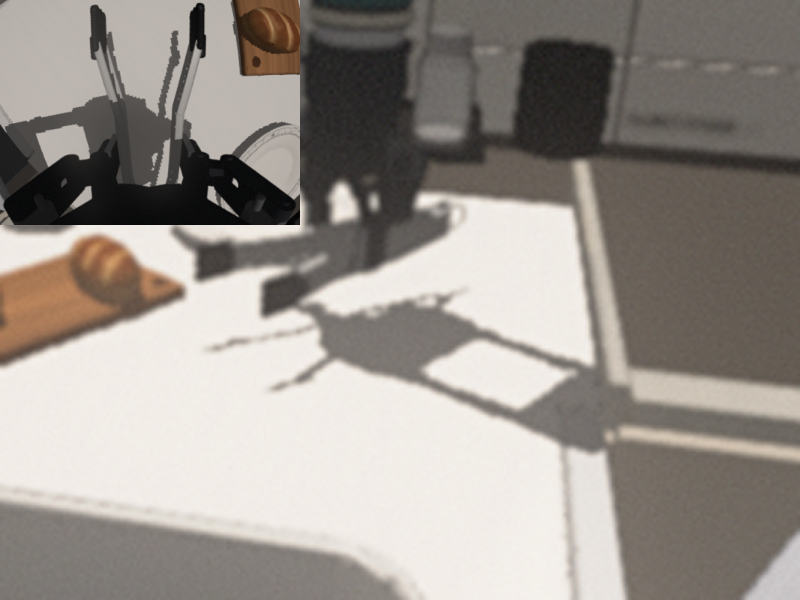

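The tongs are lifted and level, held symmetrically, with the width at 48.8. I'll raise further and turn them smoothly toward the roll's axis.

Call:
step_arm([
  {"x": 2,"y": 1,"z": -6,"ax": 0,"ay": 0,"az": 0.02},
  {"x": 6,"y": 3,"z": -16,"ax": 0,"ay": 0,"az": 0.06},
  {"x": 12,"y": 6,"z": -28,"ax": 0,"ay": 0,"az": 0.12},
  {"x": 20,"y": 9,"z": -40,"ax": 0,"ay": 0,"az": 0.19},
  {"x": 28,"y": 13,"z": -52,"ax": 0,"ay": 0,"az": 0.26},
  {"x": 36,"y": 16,"z": -64,"ax": 0,"ay": 0,"az": 0.33},
  {"x": 44,"y": 20,"z": -76,"ax": 0,"ay": 0,"az": 0.4},
  {"x": 52,"y": 24,"z": -86,"ax": 0,"ay": 0,"az": 0.47},
])

```text
t: 5.23
eef_pos: [535.0, 60.7, 141.0]
eef_rot: [-0.0, 0.893, 0.449, -0.0]
wrist_force: [-1.0, 0.0, -1.2]
width: 48.8
```

```bash
python3 - <<'E'
from h import *
go([580.4,127.2,150],-13.4)
E
```

```text
t 5.23 pos [535.   60.7 141. ] yaw 53.42 w 48.8 q [0.07 0.08 1.99 0.   1.07 0.71] F [-1.   0.  -1.2]
shift [80.5 -3.2 -9. ] rot [-3.0000e-04  7.0000e-04  1.1662e+00]
```

Call:
step_arm([
  {"x": 5,"y": 0,"z": -1,"ax": 0,"ay": 0,"az": 0.07},
  {"x": 10,"y": 0,"z": -2,"ax": 0,"ay": 0,"az": 0.14},
  {"x": 15,"y": -1,"z": -3,"ax": 0,"ay": 0,"az": 0.21},
  {"x": 20,"y": -1,"z": -4,"ax": 0,"ay": 0,"az": 0.28},
  {"x": 25,"y": -1,"z": -5,"ax": 0,"ay": 0,"az": 0.35},
  {"x": 30,"y": -1,"z": -6,"ax": 0,"ay": 0,"az": 0.42},
  {"x": 35,"y": -2,"z": -7,"ax": 0,"ay": 0,"az": 0.49},
  {"x": 40,"y": -2,"z": -8,"ax": 0,"ay": 0,"az": 0.56},
])

```text
t: 5.9
eef_pos: [556.6, 94.0, 148.0]
eef_rot: [-0.0, 0.983, 0.185, -0.001]
wrist_force: [0.4, -0.0, -1.1]
width: 48.8
```

```bash
python3 - <<'E'
from h import *
go([580.4,127.2,150],-13.4)
E
```

```text
t 5.9 pos [556.6  94.  148. ] yaw 21.34 w 48.8 q [0.12 0.12 1.93 0.   1.09 1.32] F [ 0.4 -0.  -1.1]
shift [ 34.2 -22.3  -2.1] rot [-0.      0.0017  0.6063]
```

Call:
step_arm([
  {"x": 5,"y": -3,"z": 0,"ax": 0,"ay": 0,"az": 0.08},
  {"x": 10,"y": -7,"z": 0,"ax": 0,"ay": 0,"az": 0.17},
  {"x": 15,"y": -10,"z": 0,"ax": 0,"ay": 0,"az": 0.26},
  {"x": 20,"y": -13,"z": 0,"ax": 0,"ay": 0,"az": 0.35},
  {"x": 25,"y": -16,"z": -1,"ax": 0,"ay": 0,"az": 0.44},
  {"x": 29,"y": -19,"z": -1,"ax": 0,"ay": 0,"az": 0.52},
  {"x": 32,"y": -21,"z": -1,"ax": 0,"ay": 0,"az": 0.58},
  {"x": 33,"y": -22,"z": -1,"ax": 0,"ay": 0,"az": 0.6},
])

```text
t: 6.57
eef_pos: [579.6, 126.7, 149.0]
eef_rot: [0.0, 0.994, -0.113, -0.001]
wrist_force: [0.1, -0.8, -2.0]
width: 48.6
```

```bash
python3 - <<'E'
from h import *
go([580.4,127.2,150],-13.4)
s=get_state(); json.dump({k:np.array(v).tolist() for k,v in s.items()},open('pics/w5.state','w'))
cam('wrist','pics/w5.png'); cam('top','pics/t5.png')
cv2.imwrite('pics/w5b.png',cv2.resize(cv2.imread('pics/w5.png'),(800,600),interpolation=cv2.INTER_CUBIC))
E
```

```text
t 6.57 pos [579.6 126.7 149. ] yaw -12.94 w 48.6 q [0.17 0.18 1.87 0.   1.1  1.97] F [ 0.1 -0.8 -2. ]
shift [ 0.7 -0.6 -1. ] rot [0.0003 0.0012 0.0081]
```

View pics/w5b.png

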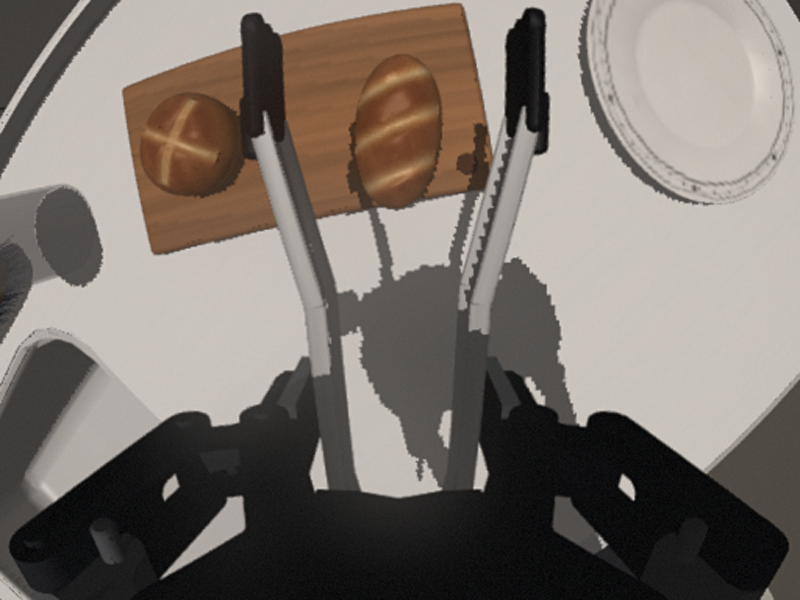

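```bash
python3 - <<'E'
from h import *
c=load('pics/w5.png'); s={k:np.array(v) for k,v in json.load(open('pics/w5.state')).items()}
W=lambda u,v,z: wpx(c,s,u*.64-.2,v*.64-.2,z)
q=s['eef_rot']; Rc=R.from_quat([q[1],q[2],q[3],q[0]]); tool=lambda p: Rc.inv().apply(p-s['eef_pos'])
zt=s['eef_pos'][2]-2.3+30
for n,p in dict(tipL=W(253,16,zt),tipR=W(535,12,zt),rollF=W(400,55,32),rollN=W(398,207,32),rl=W(357,135,32),rr=W(441,125,32)).items():
    print(n,p.round(1),tool(p).round(1))
pts=np.array([W(u,v,19) for u,v in [(583,40),(600,110),(650,172),(710,203),(760,185),(790,140),(793,90)]])[:,:2]
M=np.c_[2*pts,np.ones(len(pts))]; x=np.linalg.lstsq(M,(pts**2).sum(1),rcond=None)[0]; print('plate',x[:2],np.sqrt(x[2]+x[0]**2+x[1]**2))
E
```

```text
tipL [696.  138.7 176.7] [110.7 -37.7 -27.8]
tipR [680.5  67.6 176.7] [111.6  35.  -27.8]
rollF [713.1  95.5  32. ] [137.3   0.5 116.8]
rollN [628.5 116.   32. ] [ 50.2  -0.6 116.9]
rl [673.3 129.   32. ] [ 91.  -23.3 116.8]
rr [668.4  82.5  32. ] [ 96.7  23.2 116.9]
plate [ 686.90183739 -112.75195764] 95.30710068537584
```

The tongs are unchanged in the hand: tips at tool y -37.7 and +35.0, x=111. The roll centre is at tool (93.8, 0), so it needs only a 2 mm shift and a tiny turn. I'll descend straddling the roll, first to a check height.

Call:
step_arm([
  {"x": 2,"y": 0,"z": 8,"ax": 0,"ay": 0,"az": 0.012},
  {"x": 2,"y": 0,"z": 22,"ax": 0,"ay": 0,"az": 0.012},
  {"x": 2,"y": 0,"z": 36,"ax": 0,"ay": 0,"az": 0.012},
  {"x": 2,"y": 0,"z": 50,"ax": 0,"ay": 0,"az": 0.012},
  {"x": 2,"y": 0,"z": 62,"ax": 0,"ay": 0,"az": 0.012},
  {"x": 2,"y": 0,"z": 70,"ax": 0,"ay": 0,"az": 0.012},
  {"x": 2,"y": 0,"z": 74,"ax": 0,"ay": 0,"az": 0.012},
  {"x": 2,"y": 0,"z": 74,"ax": 0,"ay": 0,"az": 0.012},
])

```text
t: 7.33
eef_pos: [580.7, 125.5, 74.1]
eef_rot: [0.0, 0.993, -0.117, -0.001]
wrist_force: [-0.3, -0.4, -1.6]
width: 48.6
```

```bash
python3 - <<'E'
from h import *
go([580.4,127.2,21],-13.4)
s=get_state(); json.dump({k:np.array(v).tolist() for k,v in s.items()},open('pics/w6.state','w'))
cam('wrist','pics/w6.png'); cam('scene','pics/s6.png')
cv2.imwrite('pics/w6b.png',cv2.resize(cv2.imread('pics/w6.png'),(800,600),interpolation=cv2.INTER_CUBIC))
cv2.imwrite('pics/s6b.png',cv2.resize(cv2.imread('pics/s6.png')[110:260,130:330],(800,600),interpolation=cv2.INTER_CUBIC))
E
```

```text
t 7.33 pos [580.7 125.5  74.1] yaw -13.48 w 48.6 q [0.17 0.26 1.92 0.   0.96 1.98] F [-0.3 -0.4 -1.6]
shift [-0.6 -1.6 53.1] rot [ 0.0009  0.0022 -0.0014]
```

View pics/w6b.png

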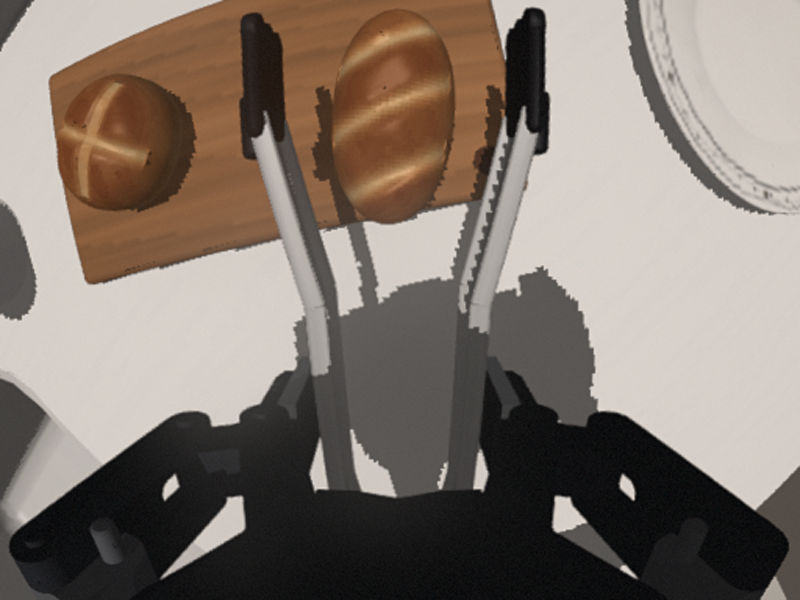

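View pics/s6b.png

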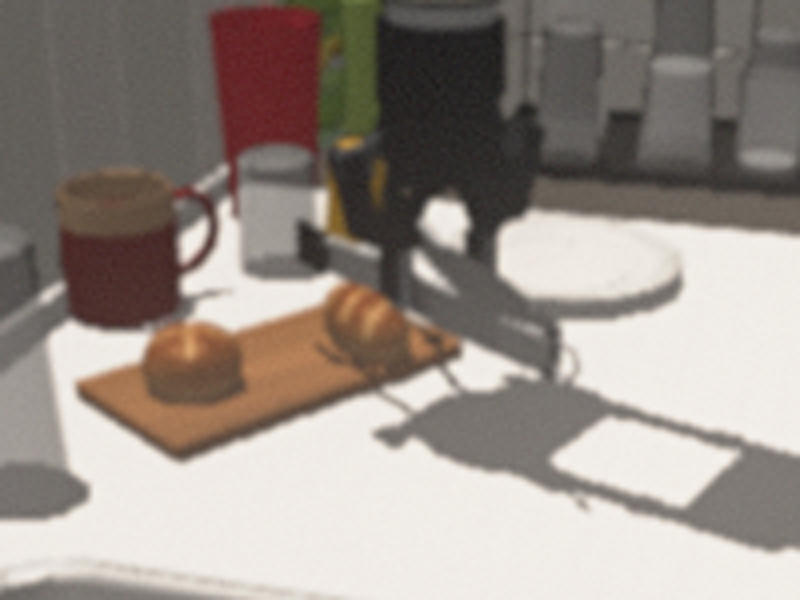

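The roll (axis about x=393) is centred between the heads (mean x about 395), with a clear gap on both sides. Continuing down.

Call:
step_arm([
  {"x": 0,"y": 0,"z": 8,"ax": 0,"ay": 0,"az": 0},
  {"x": 0,"y": 0,"z": 18,"ax": 0,"ay": 0,"az": 0},
  {"x": 0,"y": 0,"z": 28,"ax": 0,"ay": 0,"az": 0},
  {"x": 0,"y": 0,"z": 37,"ax": 0,"ay": 0,"az": 0},
  {"x": 0,"y": 0,"z": 45,"ax": 0,"ay": 0,"az": 0},
  {"x": 0,"y": 0,"z": 50,"ax": 0,"ay": 0,"az": 0},
  {"x": 0,"y": 0,"z": 53,"ax": 0,"ay": 0,"az": 0},
  {"x": 0,"y": 0,"z": 53,"ax": 0,"ay": 0,"az": 0},
])

```text
t: 8.1
eef_pos: [580.9, 125.7, 21.3]
eef_rot: [0.0, 0.993, -0.117, -0.001]
wrist_force: [0.4, -0.1, -1.3]
width: 49.1
```

```bash
python3 - <<'E'
from h import *
go([580.4,127.2,21],-13.4)
s=get_state(); json.dump({k:np.array(v).tolist() for k,v in s.items()},open('pics/w7.state','w'))
cam('wrist','pics/w7.png'); cam('scene','pics/s7.png')
cv2.imwrite('pics/w7b.png',cv2.resize(cv2.imread('pics/w7.png'),(800,600),interpolation=cv2.INTER_CUBIC))
cv2.imwrite('pics/s7b.png',cv2.resize(cv2.imread('pics/s7.png')[110:260,130:330],(800,600),interpolation=cv2.INTER_CUBIC))
E
```

```text
t 8.1 pos [580.9 125.7  21.3] yaw -13.48 w 49.1 q [ 0.17  0.33  1.95 -0.    0.87  1.98] F [ 0.4 -0.1 -1.3]
shift [-0.8 -1.4  0.3] rot [ 0.0008  0.0017 -0.0013]
```

View pics/w7b.png

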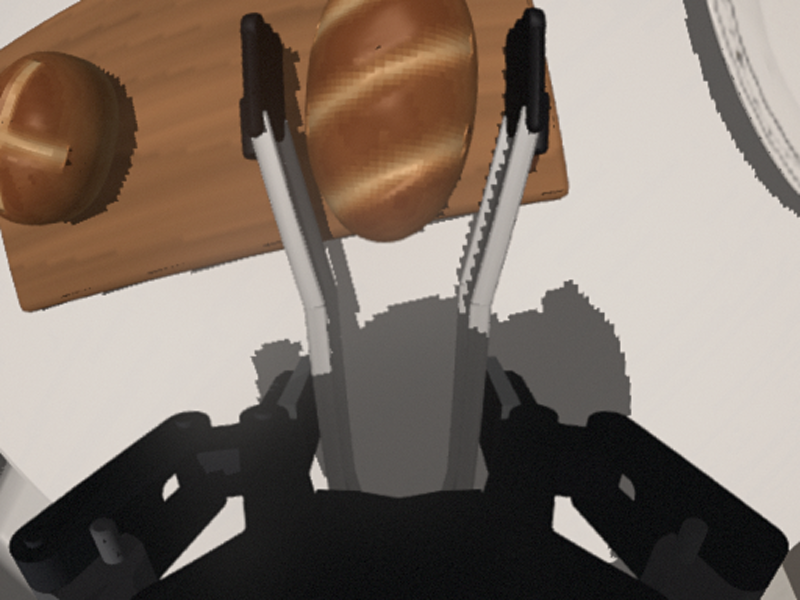

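View pics/s7b.png

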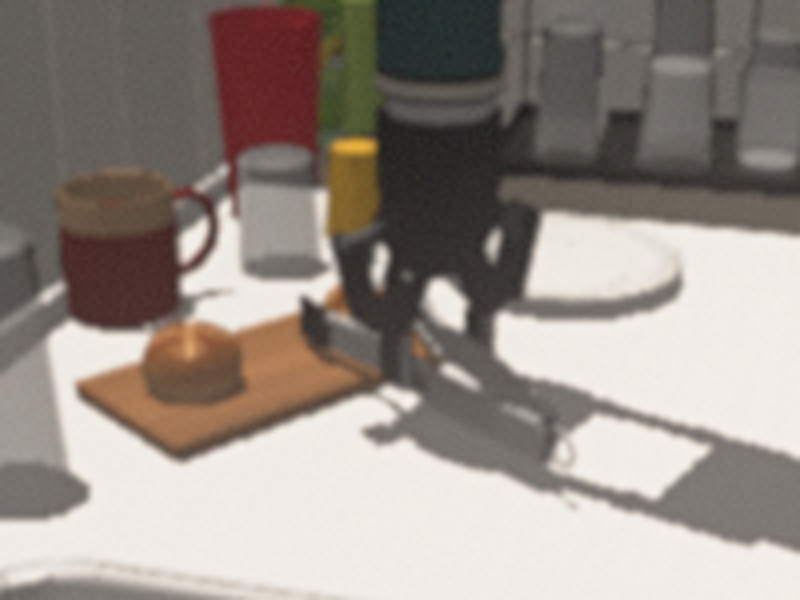

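The heads straddle the roll symmetrically (roll edges at x=306 and 476, inner head faces at 283 and 507), with no contact force. I'll squeeze now.

Call:
step_arm([
  {"x": 0,"y": 0,"z": 0,"ax": 0,"ay": 0,"az": 0},
  {"x": 0,"y": 0,"z": 0,"ax": 0,"ay": 0,"az": 0},
  {"x": 0,"y": 0,"z": 0,"ax": 0,"ay": 0,"az": 0},
  {"x": 0,"y": 0,"z": 0,"ax": 0,"ay": 0,"az": 0},
  {"x": 0,"y": 0,"z": 0,"ax": 0,"ay": 0,"az": 0},
  {"x": 0,"y": 0,"z": 0,"ax": 0,"ay": 0,"az": 0},
  {"x": 0,"y": 0,"z": 0,"ax": 0,"ay": 0,"az": 0},
  {"x": 0,"y": 0,"z": 0,"ax": 0,"ay": 0,"az": 0},
], gripper=20, force=40)

```text
t: 8.87
eef_pos: [582.2, 125.9, 22.9]
eef_rot: [-0.0, 0.993, -0.117, 0.001]
wrist_force: [0.4, -0.4, 1.4]
width: 36.6
```

```bash
python3 - <<'E'
from h import *
go([580.4,127.2,21],-13.4)
cam('wrist','pics/w8.png')
cv2.imwrite('pics/w8b.png',cv2.resize(cv2.imread('pics/w8.png'),(800,600),interpolation=cv2.INTER_CUBIC))
E
```

```text
t 8.87 pos [582.2 125.9  22.9] yaw -13.47 w 36.6 q [ 0.17  0.32  1.95 -0.    0.87  1.98] F [ 0.4 -0.4  1.4]
shift [-2.  -0.8  1.9] rot [-0.0004 -0.001  -0.0013]
```

View pics/w8b.png

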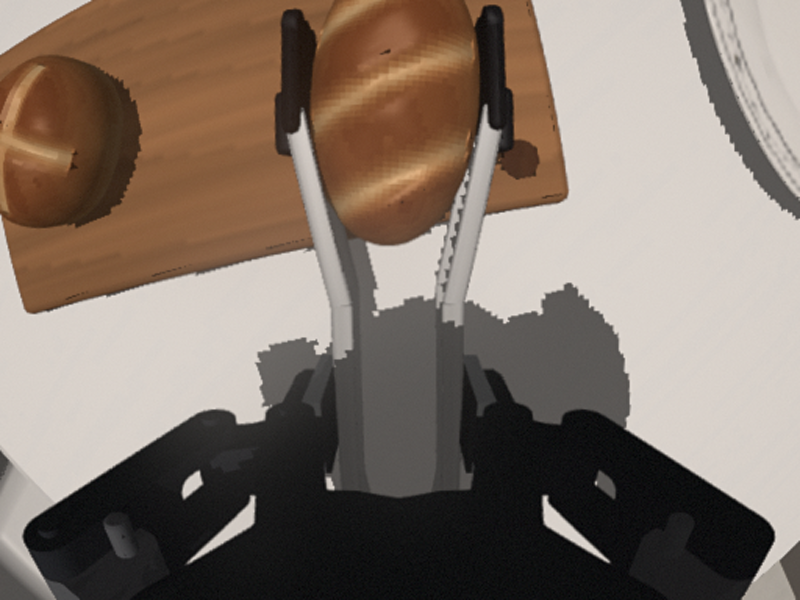

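The heads have closed on the roll and the width stopped at 36.6 mm, about as expected for a 46-48 mm roll. Lifting.

Call:
step_arm([
  {"x": 0,"y": 0,"z": -2,"ax": 0,"ay": 0,"az": 0},
  {"x": 0,"y": 0,"z": -5,"ax": 0,"ay": 0,"az": 0},
  {"x": 0,"y": 0,"z": -10,"ax": 0,"ay": 0,"az": 0},
  {"x": 0,"y": 0,"z": -17,"ax": 0,"ay": 0,"az": 0},
  {"x": 0,"y": 0,"z": -25,"ax": 0,"ay": 0,"az": 0},
  {"x": 0,"y": 0,"z": -33,"ax": 0,"ay": 0,"az": 0},
  {"x": 0,"y": 0,"z": -38,"ax": 0,"ay": 0,"az": 0},
  {"x": 0,"y": 0,"z": -40,"ax": 0,"ay": 0,"az": 0},
])

```text
t: 9.58
eef_pos: [582.8, 126.0, 64.4]
eef_rot: [-0.0, 0.993, -0.117, 0.001]
wrist_force: [0.2, 0.6, -1.0]
width: 36.4
```

```bash
python3 - <<'E'
from h import *
go([580.4,127.2,21],-13.4)
cam('wrist','pics/w9.png'); cam('scene','pics/s9.png')
b=cv2.resize(cv2.imread('pics/s9.png')[110:260,130:330],(800,600),interpolation=cv2.INTER_CUBIC)
b[300:,:400]=cv2.resize(cv2.imread('pics/w9.png'),(400,300),interpolation=cv2.INTER_AREA)
cv2.imwrite('pics/w9b.png',b)
E
```

```text
t 9.58 pos [582.8 126.   64.4] yaw -13.47 w 36.4 q [ 0.17  0.27  1.93 -0.    0.94  1.98] F [ 0.2  0.6 -1. ]
shift [-2.7 -0.6 43.4] rot [-0.001  -0.0025 -0.0013]
```

View pics/w9b.png

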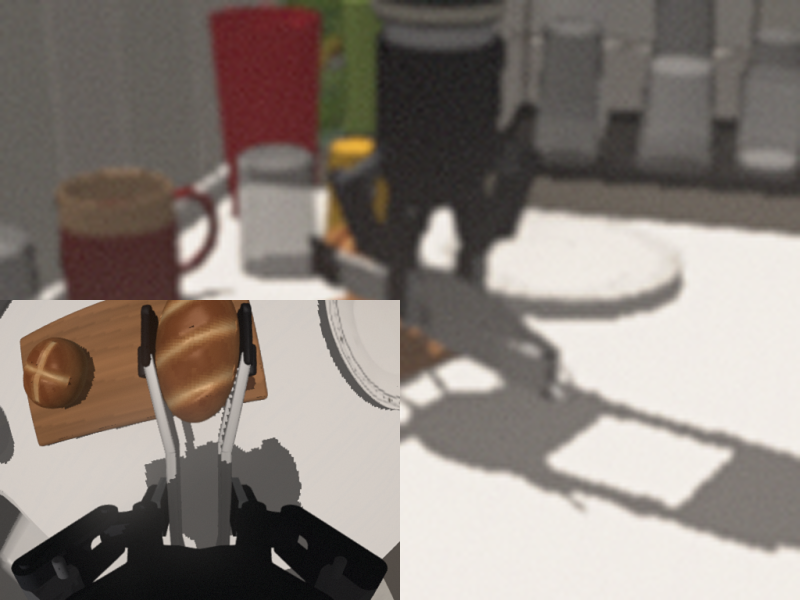

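The roll is up with the tongs and the round roll is undisturbed. Raising further and moving over to the plate.

Call:
step_arm([
  {"x": 0,"y": 0,"z": -6,"ax": 0,"ay": 0,"az": 0},
  {"x": 0,"y": 2,"z": -18,"ax": 0,"ay": 0,"az": 0},
  {"x": 1,"y": 6,"z": -33,"ax": 0,"ay": 0,"az": 0},
  {"x": 3,"y": 12,"z": -50,"ax": 0,"ay": 0,"az": 0},
  {"x": 6,"y": 22,"z": -67,"ax": 0,"ay": 0,"az": 0},
  {"x": 11,"y": 35,"z": -83,"ax": 0,"ay": 0,"az": 0},
  {"x": 16,"y": 51,"z": -95,"ax": 0,"ay": 0,"az": 0},
  {"x": 21,"y": 68,"z": -102,"ax": 0,"ay": 0,"az": 0},
])

```text
t: 10.35
eef_pos: [587.4, 54.4, 167.6]
eef_rot: [-0.0, 0.993, -0.117, 0.002]
wrist_force: [0.3, -0.1, -1.7]
width: 36.6
```

```bash
python3 - <<'E'
from h import *
go([596.5,-92,170],-13.4)
E
```

```text
t 10.35 pos [587.4  54.4 167.6] yaw -13.43 w 36.6 q [0.05 0.15 1.86 0.   1.13 1.86] F [ 0.3 -0.1 -1.7]
shift [ 42.8 140.3  -2.4] rot [-0.001  -0.0034 -0.0006]
```

Call:
step_arm([
  {"x": 5,"y": 17,"z": -1,"ax": 0,"ay": 0,"az": 0},
  {"x": 10,"y": 35,"z": -2,"ax": 0,"ay": 0,"az": 0},
  {"x": 16,"y": 54,"z": -2,"ax": 0,"ay": 0,"az": 0},
  {"x": 22,"y": 73,"z": -2,"ax": 0,"ay": 0,"az": 0},
  {"x": 28,"y": 92,"z": -2,"ax": 0,"ay": 0,"az": 0},
  {"x": 34,"y": 109,"z": -2,"ax": 0,"ay": 0,"az": 0},
  {"x": 38,"y": 123,"z": -2,"ax": 0,"ay": 0,"az": 0},
  {"x": 41,"y": 132,"z": -2,"ax": 0,"ay": 0,"az": 0},
])

```text
t: 11.02
eef_pos: [595.3, -84.8, 167.1]
eef_rot: [0.0, 0.993, -0.118, 0.0]
wrist_force: [-1.0, 0.5, -1.4]
width: 36.5
```

Call:
step_arm([
  {"x": 1,"y": 3,"z": 0,"ax": 0,"ay": 0,"az": 0},
  {"x": 1,"y": 4,"z": 0,"ax": 0,"ay": 0,"az": 0},
  {"x": 1,"y": 4,"z": 0,"ax": 0,"ay": 0,"az": 0},
  {"x": 1,"y": 4,"z": 0,"ax": 0,"ay": 0,"az": 0},
  {"x": 1,"y": 4,"z": 0,"ax": 0,"ay": 0,"az": 0},
])

```text
t: 11.43
eef_pos: [595.3, -86.4, 166.5]
eef_rot: [-0.0, 0.993, -0.117, -0.0]
wrist_force: [0.2, -0.6, -1.3]
width: 36.4
```

```bash
python3 - <<'E'
from h import *
go([596.5,-92,170],-13.4)
s=get_state(); json.dump({k:np.array(v).tolist() for k,v in s.items()},open('pics/w10.state','w'))
cam('wrist','pics/w10.png'); cam('scene','pics/s10.png'); cam('top','pics/t10.png')
cv2.imwrite('pics/w10b.png',cv2.resize(cv2.imread('pics/w10.png'),(800,600),interpolation=cv2.INTER_CUBIC))
cv2.imwrite('pics/s10b.png',cv2.resize(cv2.imread('pics/s10.png')[90:270,130:370],(800,600),interpolation=cv2.INTER_CUBIC))
cv2.imwrite('pics/t10b.png',cv2.resize(cv2.imread('pics/t10.png')[100:250,170:370],(800,600),interpolation=cv2.INTER_CUBIC))
E
```

```text
t 11.43 pos [595.3 -86.4 166.5] yaw -13.42 w 36.4 q [-0.19  0.17  1.83  0.    1.13  1.62] F [ 0.2 -0.6 -1.3]
shift [ 2.5  5.2 -3.5] rot [-0.0003  0.0003 -0.0004]
```

View pics/w10b.png

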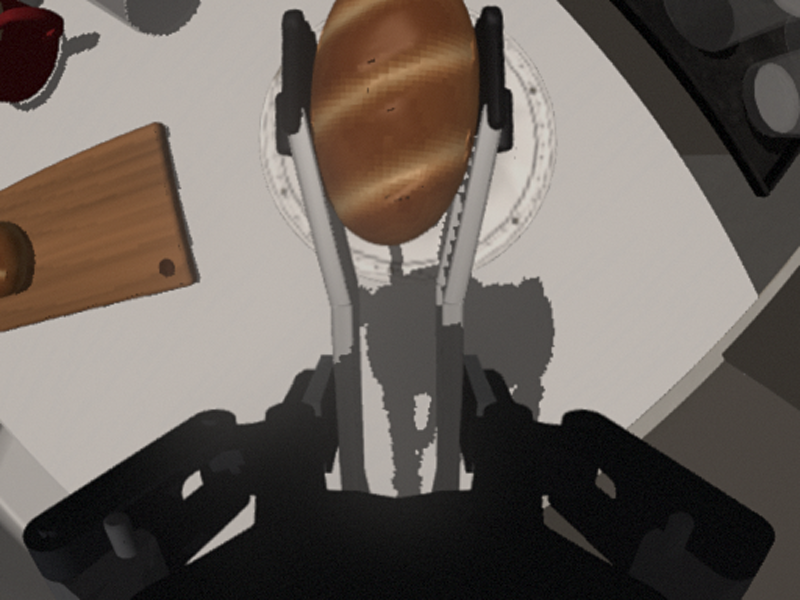

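View pics/s10b.png

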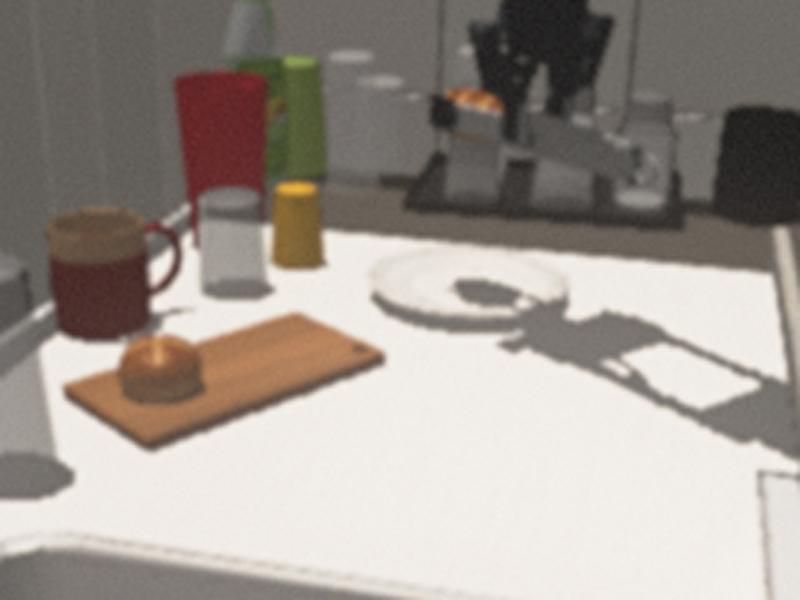

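View pics/t10b.png

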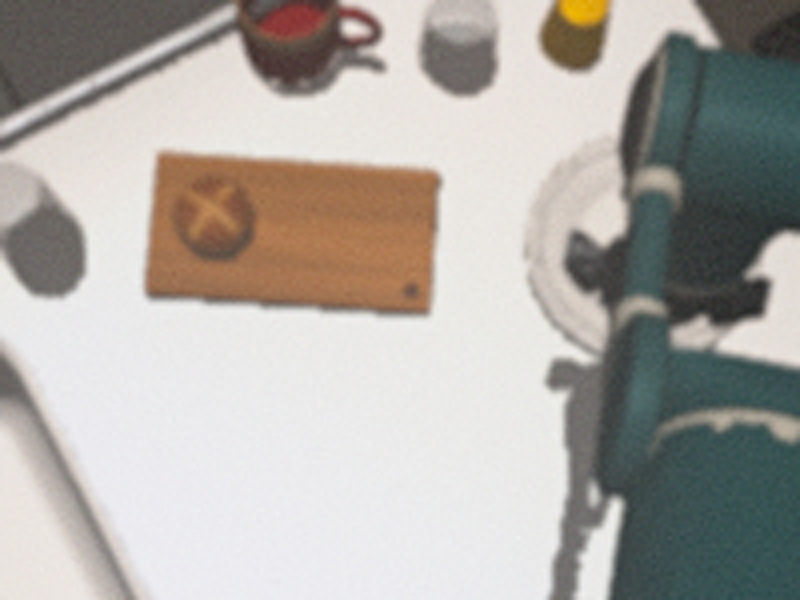

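Call:
step_arm([
  {"x": 1,"y": 2,"z": -1,"ax": 0,"ay": 0,"az": 0},
  {"x": 2,"y": 4,"z": -2,"ax": 0,"ay": 0,"az": 0},
  {"x": 2.5,"y": 5,"z": -3,"ax": 0,"ay": 0,"az": 0},
  {"x": 2.5,"y": 5,"z": -3,"ax": 0,"ay": 0,"az": 0},
  {"x": 2.5,"y": 5,"z": -3,"ax": 0,"ay": 0,"az": 0},
  {"x": 2.5,"y": 5,"z": -3,"ax": 0,"ay": 0,"az": 0},
  {"x": 2.5,"y": 5,"z": -3,"ax": 0,"ay": 0,"az": 0},
  {"x": 2.5,"y": 5,"z": -3,"ax": 0,"ay": 0,"az": 0},
])

```text
t: 12.25
eef_pos: [596.5, -92.6, 169.4]
eef_rot: [-0.0, 0.993, -0.117, -0.0]
wrist_force: [-1.2, 0.2, -1.0]
width: 36.3
```

```bash
python3 - <<'E'
from h import *
go([596.5,-92,170],-13.4)
c=load('pics/w10.png'); s={k:np.array(v) for k,v in json.load(open('pics/w10.state')).items()}
W=lambda u,v,z: wpx(c,s,u*.64-.2,v*.64-.2,z)
q=s['eef_rot']; Rc=R.from_quat([q[1],q[2],q[3],q[0]])
for n,p in dict(near=W(395,244,178),l=W(312,85,180),r=W(478,85,180)).items(): print(n,p.round(1),Rc.inv().apply(p-s['eef_pos']).round(1))
pts=np.array([W(u,v,19) for u,v in [(261,140),(275,200),(300,245),(345,277),(500,262),(540,205),(557,145),(535,70)]])[:,:2]
M=np.c_[2*pts,np.ones(len(pts))]; x=np.linalg.lstsq(M,(pts**2).sum(1),rcond=None)[0]; print('plate',x[:2],np.sqrt(x[2]+x[0]**2+x[1]**2))
c1=cam('wrist','pics/w11.png')
a,b=cv2.imread('pics/w10.png'),cv2.imread('pics/w11.png'); 
cv2.imwrite('pics/w11b.png',np.hstack([cv2.resize(a,(400,300)),cv2.resize(b,(400,300))]))
E
```

```text
t 12.25 pos [596.5 -92.6 169.4] yaw -13.48 w 36.3 q [-0.2   0.18  1.83  0.    1.14  1.61] F [-1.2  0.2 -1. ]
shift [-0.2 -0.6 -0.6] rot [-0.      0.0002 -0.0013]
near [641.4 -96.2 178. ] [ 47.1  -1.2 -11.5]
l [691.6 -84.4 180. ] [ 93.2 -24.3 -13.5]
r [ 680.7 -129.4  180. ] [ 93.1  22.  -13.5]
plate [ 680.13564555 -113.48861092] 94.11892959783808
```

View pics/w11b.png

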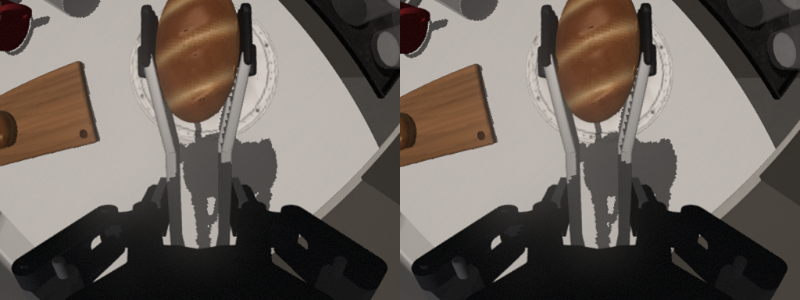

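The grip is steady (width about 36.4 mm, roll unchanged between the heads). The roll centre at about (685,-114) matches the plate centre at about (684,-113). The roll's underside is about 150 mm above the worktop. Handing in.

```bash
python3 - <<'E'
from h import *
print(order.hand_in())
E
```

```text
the job is handed in; nothing more can be done
None
```

The long roll is held in the closed tongs above the middle of the white plate, and the job is handed in after about 12 s of the 40 s allowed; no verdict is reported.

**What I did:** I located everything in the top and wrist images. I gripped the tongs about 110 mm ahead of the pivot, squeezed them to 49 mm and lifted them. I turned them onto the roll's axis, lowered them over the roll and closed them with a 40 N grip setting. I then lifted the roll and carried it across to the plate.

**Last checks:**
- **Grip:** the finger opening held steady at 36.3–36.6 mm from the squeeze to the end. That is a little under the 38 mm given for heads 48 mm apart. The roll sat unchanged between the heads in the last two wrist pictures.
- **Position:** the roll centre is at about (685, -114) mm and the plate centre at about (684, -113) mm. My plate estimates differed by up to about 7 mm in x, and by up to 12 mm in y if I count one early fit that I set aside as poor.
- **Height:** the roll's underside is roughly 150 mm above the plate.
- **Other objects:** the round roll, plate and tall glass looked unmoved in the pictures.

**Touches:** the fingertips pressed lightly on the worktop (about 9.5 N) while closing on the tongs. Only the tongs touched the roll.

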